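# Release the eccentric stop and push the make-up tray home

### The arm

A 6-joint arm with a two-finger parallel gripper is mounted at the origin on the work surface. World frame = base frame: x ahead of the robot, y to its left, z up, the work surface at z = 0. Lengths are in m, angles in rad, forces in N, time in s.
With the tool pointing down it reaches from about 0.425 to 0.925 m from the base axis. Payload 12.5 kg.
Tool frame: the origin (TCP) lies at the very end of the fingers, on their centre line; the grasp point (between the pads) lies 19 mm behind it; z points along the fingers, x is the direction in which the jaws open and shut, and the axes are right-handed (so a half turn about z gives the same grasp; the last joint's range is limited). The gripper opens to 85 mm and grips with 20 to 120 N. Pads are 22 mm wide; open, the fingers measure 114 mm over their backs; the gripper's body (76 mm by 85 mm) begins 54 mm behind the grasp point. The pads swing forward as they close: fully open they stand 13 mm farther back than shut.
Start: joints at [1.2, 0.491, 1.559, -0, 1.092, -0.106], TCP at [0.164, 0.603, 0.21] pointing down, gripper open.
Joint ranges: [-3.1, 3.1], [-0.84, 2.19], [0.05, 2.79], [-1.13, 4.28], [0.06, 2.93], [-2.69, 2.69]. Speed limits (rad/s): [2.22, 2.22, 2.79, 3.14, 3.14, 3.14].

### API

Orientations are given as a unit quaternion [x, y, z, w].
In Python, from rig import telemetry, viewer, order gives the robot as it stands.
- The arm moves only by the tool send_rows, never from a script. Its argument "moves" is a list of rows, each a list of 3 entries, a list of its own where there are three numbers: the gripper's target within -1 to 1 (fully open at 1, half-way at 0, shut at -1), then the shift along the world's x, y, z in m, then the turn about the world's z in rad. A call has 1 to 8 rows; each row is the pose to reach, as a shift and turn from the pose commanded when the call began; what a row does not reach only later rows make up. A row lasts 1/12 s, in which the tool goes at most 41.7 mm and 7.16 degrees, less where a joint would pass 70% of its speed; a pose out of reach is approached as far as the arm can. A call with a gripper value outside its range is refused whole. The fingers move at their own pace and stop on an object; the grip force is fixed at half the most. Time passes only in rows, so rows that repeat a pose let the fingers close. It gives the time, the measured TCP pose, the force and the opening at its end, in the units of the state.
- telemetry.state(): the state, without advancing time (a new reading comes with each control period).
- viewer.get_image(name): name is "side" or "top" or "wrist"; returns a dict with "image" (400x640x3 uint8, blue, green, red), "depth" (400x640 float32, m along the optical axis (not along the pixel's ray), 0 where there is no reading), "intrinsics" (3x3 intrinsics, pixels), "cam_to_world" (4x4, takes a point from camera to world coordinates); the wrist camera has in their place "mount" (4x4, takes a point from camera to tool coordinates, whose origin is the TCP and whose axes are the tool frame's). Camera axes: x right, y up, looking along -z (the intrinsics and any distortion apply to the point x, -y, -z); pixel columns grow to the right and rows downward; lengths in m; the calibration is good to about 2 mm. A picture is of the moment at which its call begins: read the wrist's pose just before it.
- order.finish_job(): hands the job in, once; it reports no verdict.
Trained networks look in a picture, given as the dict that the camera call returned (one of the last four; its "shot" number tells which), for a name from the list of things; names that differ only in an ending like _2 or _b are one class to them, and where a whole thing is asked for, a point or a joint stands for the part that bears it (a point fixed in the world has none). Each returns a list of dicts, best first, with "p" (0 to 1); they miss things now and then, are a little off and sometimes report something else, mostly with a low value. They report only what shows in the picture. A call takes as long as a camera call. They do not tell look-alikes from the thing itself.
- viewer.trace(picture, query): "region" (400x640 bool, what is visible of it).
- viewer.pinpoint(picture, query): "position" ([x, y, z] in m, in world coordinates, good to about 4 mm: a listed point, or the origin of a listed thing).
The state is a dict: "time": time; "joints": joint angles; "joint_vel": joint speeds; "tau": joint torques, N m; "ee_pos": TCP position; "tcp_rot": TCP orientation; "ft_force": force on the tool from outside, world axes, zero at the start; "torque": the same for the moment, N m; "grip_width": finger opening in m.
Only numpy, scipy, OpenCV 4.12 (cv2) and the standard library are available. Lean on these libraries where they do the work, as an engineer would, in place of code of your own. Each camera call takes 0.05 s, during which the arm holds its last target. There are 200 camera calls.

### The job

The pink make-up tray is held pulled out by the red eccentric cam. While the tray stays pulled out, push the cam round by its black post until its low point (the thin side with the white mark) faces the tray; only then push the tray forward by its tall front wall until it is fully home against the cam, and take the hand away. Lift nothing: the little jar rides along standing in the tray, and the things beside the dock stay where they are.

Things in the scene. Friction and masses are not known exactly. Their poses are not given: they have to be found in the camera images.
- dock: Wooden base board 270 x 190 x 10 mm, fixed on the table, carrying tray and cam. Origin on its underside (table height). Its x axis is the way the tray is pushed home (tray at the -x end near the robot, cam at the +x end), y to the left of that, z up. Two aluminium guide rails along x, 12 mm wide, tops 32 mm above the table, stand at y = +-68 mm, from x = -120 to +70 mm.
- tray (a joint): Travel of the pink tray along dock +x, m. 0 fully pulled out; it starts at 0 to 0.012. With the cam's high side facing the tray it is blocked at about 0.030, with the low point facing it the tray goes to 0.070 = fully home, its far wall touching the cam. Slides with about 2 N and stays where it is left. The tray (90 x 120 mm) is captive in the rails.
- push_face (a point): On the tray: middle of the outer (robot side) face of its tall front wall, 52 mm above the table. The wall is 120 mm wide (along dock y), 8 mm thick, and runs from 12 to 60 mm above the table; push on it towards dock +x. The tray's other walls end 38 mm above the table. At tray value 0 this point is at dock x = -105 mm.
- tray_floor (a point): Middle of the tray's inner floor, 16 mm above the table, 46 mm in dock x from the push face.
- cam (a joint): Angle of the red cam about its upright axis, rad, positive anticlockwise from above. 0: high side and black post point at the tray (dock -x); +3.14 or -3.14: low point faces the tray, post points away from it (dock +x). Starts between -1.2 and 1.2, turns either way to stops at +-3.4. It has dry friction (about 0.22 N m, some 5 N at the post) and stays where it is left.
- cam_axis (a point): The cam's fixed pivot (steel screw head), 34 mm above the table at the top face of the cam, at dock x = +67 mm, y = 0. The cam is a red disc 64 mm across and 20 mm thick (14 to 34 mm above the table), its centre 20 mm off the pivot: its rim is 52 mm from the pivot on the high side and 12 mm on the low side, which has a white mark.
- post_top (a point): Centre of the top of the black upright post on the cam, 84 mm above the table. The post is 16 mm in diameter, 50 mm tall, stands on the cam's top face 42 mm from the pivot on the high side.
- jar: Small white jar with brass lid, 36 mm across, 45 mm tall, loose, standing in the tray. Origin at the centre of its underside.
- spray: Blue can, 48 mm across, 100 mm tall, standing loose beside the dock. Origin at the centre of its underside.
- compact: Black round powder compact, 64 mm across, 16 mm thick, lying loose beside the dock. Origin at the centre of its underside.
- lotion: Green bottle, 42 mm across, 85 mm tall, standing loose beside the dock. Origin at the centre of its underside.
Mind the look-alikes: they are no part of the job. Of the things shaped like the jar, the white one is meant.

How it is judged:
On the way, in this order (a step that is already met when the one before it is completed fails the run):
1. the cam's low point faces the tray while the tray is still pulled out ((value of joint cam above 2.84 rad or value of joint cam below -2.84 rad) and value of joint tray below 0.028 m), for 0.2 s.
2. the tray is pushed home against the cam's low point ((value of joint cam above 2.84 rad or value of joint cam below -2.84 rad) and value of joint tray above 0.064 m), for 0.2 s.
At the end, for the whole second after the job is handed in: The cam is within 0.3 rad of its low point facing the tray, the tray is within 6 mm of fully home (joint value above 0.064), the jar stands upright and at rest in the tray, and the can, compact and bottle are within 20 mm of where they stood (all of step 2 and angle between jar's own z axis and vertical below 0.2 rad and distance between jar and tray_floor below 0.055 m and linear speed of jar below 0.02 m/s and distance of each of spray, compact, lotion from where it was at the start of the episode below 0.02 m); the robot touches nothing.
It fails at once if the tray was pushed up to the cam before the cam was at its low point (value of joint cam between -2.7 and 2.7 rad and value of joint tray above 0.028 m).
It fails at once if the jar was lifted or tipped (height (world z) of jar above 0.03 m or angle between jar's own z axis and vertical above 0.5 rad).
It fails at once if the blue can beside the dock was moved, lifted or tipped (distance of spray from where it was at the start of the episode above 0.02 m or angle between spray's own z axis and vertical above 0.4 rad).
It fails at once if the compact beside the dock was moved, lifted or tipped (distance of compact from where it was at the start of the episode above 0.02 m or angle between compact's own z axis and vertical above 0.4 rad).
It fails at once if the green bottle beside the dock was moved, lifted or tipped (distance of lotion from where it was at the start of the episode above 0.02 m or angle between lotion's own z axis and vertical above 0.4 rad).
It also fails if it takes over 54 s, if anything falls off the work surface, if the arm or the gripper's body presses on something with over 40 N, if the wrist force passes 120 N, or if a joint passes its speed limit or range.

## Working session

There is one attempt and no reset: what is moved stays moved. The work goes in short steps, Python scripts to look and compute and a tool call to move; the robot and the scene stay as the last step left them, time stands still between calls to the robot, and variables do not carry over. Pictures are saved under pics/ and viewed, about 8 in all and at most 12, crops included, and the job is handed in when it is done.

Besides the shell and the picture viewer there is one more tool, called after ">>>" by a JSON object that holds its "name" and its "arguments". send_rows: Moves the arm, as the interface text tells. Its arguments: {"type":"object","properties":{"moves":{"type":"array","items":{"type":"array"}}},"required":["moves"]}

```bash
mkdir -p pics
cat > h.py <<'E'
import numpy as np, cv2
from rig import telemetry, viewer, order
E
python3 - <<'E'
from h import *
for n in ("top","side"):
    p=viewer.get_image(n); cv2.imwrite(f"pics/{n}0.png",p["image"])
    for q in ("dock","push_face","tray_floor","cam_axis","post_top","jar","spray","compact","lotion"):
        try:
            r=viewer.pinpoint(p,q); print(n,q,[(np.round(a["position"],3).tolist(),round(a["p"],2)) for a in r[:3]])
        except Exception as e: print(q,e)
s=telemetry.state(); print(s["time"],s["ee_pos"],s["tcp_rot"],s["ft_force"])
E
```

```text
top dock [([0.543, -0.125, 0.0], 0.84)]
top push_face [([0.462, -0.082, 0.051], 0.93)]
top tray_floor [([0.504, -0.102, 0.018], 0.59)]
top cam_axis [([0.611, -0.148, 0.032], 0.55), ([0.545, -0.124, 0.001], 0.44)]
top post_top [([0.566, -0.161, 0.08], 0.62)]
top jar [([0.491, -0.094, 0.019], 0.71), ([0.336, -0.051, -0.001], 0.61), ([0.46, 0.072, -0.001], 0.58)]
top spray [([0.606, 0.07, 0.001], 0.71)]
top compact [([0.544, -0.341, -0.001], 0.71)]
top lotion [([0.407, -0.292, 0.003], 0.85)]
side dock [([0.546, -0.125, -0.003], 0.8)]
side push_face [([0.466, -0.088, 0.052], 0.84)]
side tray_floor [([0.499, -0.105, 0.018], 0.94)]
side cam_axis [([0.605, -0.148, 0.032], 0.9)]
side post_top [([0.565, -0.164, 0.084], 0.96)]
side jar [([0.49, -0.096, 0.013], 0.93), ([0.314, -0.134, 0.003], 0.92), ([0.338, -0.049, -0.0], 0.84)]
side spray [([0.602, 0.07, -0.0], 0.56)]
side compact [([0.54, -0.343, 0.002], 0.6)]
side lotion [([0.406, -0.286, -0.002], 0.72)]
1.0 [0.16357398 0.60324069 0.20981367] [ 7.94273809e-01  6.07559967e-01  4.04774888e-05 -2.68224278e-05] [ 0.0199766  -0.72298272  0.17891843]
```

View pics/top0.png

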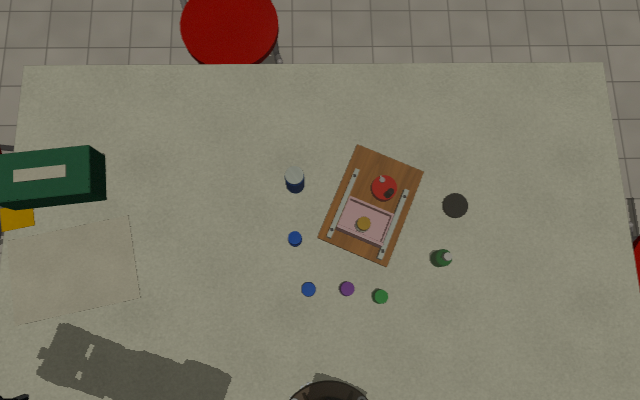

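View pics/side0.png

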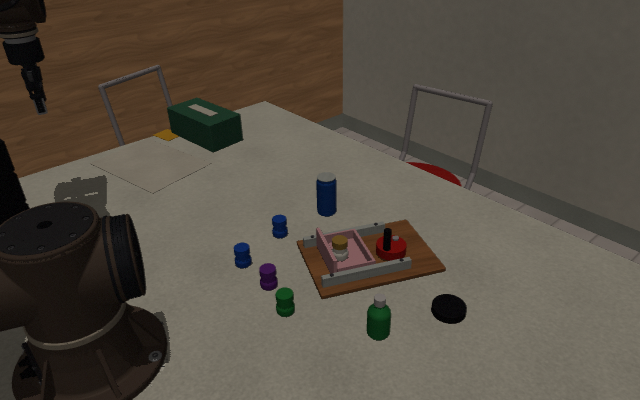

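Top view: dock centre at about (370,205). The jar with the brass lid stands in the tray at (364,223). Its look-alikes are outside the dock: blue (295,239) and (308,289), purple (347,289), green (381,296). The red cam is at (384,187) with its post at (389,193); the red chair at (230,25) is not part of the job. I estimate dock yaw at -0.385, the pivot at (0.607,-0.149), and cam angle +0.70, so I'll turn it in the positive direction via the -y side.

I'm moving above the post with the jaws tangential.

>>> {"name": "send_rows", "arguments": {"moves": [[0,[0.035,-0.02,0.01],-0.12],[0,[0.07,-0.04,0.02],-0.24],[0,[0.105,-0.07,0.02],-0.36],[0,[0.14,-0.1,0.02],-0.48],[0,[0.17,-0.13,0.02],-0.6],[0,[0.2,-0.16,0.02],-0.72],[0,[0.23,-0.19,0.02],-0.84],[0,[0.26,-0.22,0.02],-0.96]]}}

```text
time: 1.67
ee_pos: [0.4163, 0.39, 0.23]
tcp_rot: [0.986, 0.169, 0.0, -0.0]
ft_force: [1.0, -0.0, 1.4]
grip_width: 0.0424
```

>>> {"name": "send_rows", "arguments": {"moves": [[0,[0.02,-0.035,0],-0.12],[0,[0.04,-0.07,0],-0.24],[0,[0.06,-0.105,0],-0.36],[0,[0.075,-0.14,0],-0.48],[0,[0.09,-0.175,0],-0.6],[0,[0.1,-0.21,0],-0.72],[0,[0.11,-0.245,0],-0.84],[0,[0.12,-0.28,0],-0.96]]}}

```text
time: 2.33
ee_pos: [0.5354, 0.1098, 0.2299]
tcp_rot: [0.952, -0.305, 0.0, -0.0]
ft_force: [0.6, 0.1, -0.5]
grip_width: 0.0429
```

>>> {"name": "send_rows", "arguments": {"moves": [[0,[0.003,-0.035,0],-0.1],[0,[0.006,-0.07,0],-0.2],[0,[0.01,-0.105,0],-0.3],[0,[0.014,-0.14,0],-0.4],[0,[0.018,-0.175,0],-0.5],[0,[0.02,-0.21,0],-0.6],[0,[0.022,-0.245,0],-0.64],[0,[0.022,-0.265,0],-0.64]]}}

```text
time: 3.0
ee_pos: [0.5572, -0.1566, 0.2298]
tcp_rot: [0.808, -0.589, 0.0, 0.0]
ft_force: [-0.3, 0.5, 0.4]
grip_width: 0.0431
```

>>> {"name": "send_rows", "arguments": {"moves": [[0,[0,0,0],0],[0,[0,0,0],0]]}}

```text
time: 3.17
ee_pos: [0.5569, -0.1541, 0.2296]
tcp_rot: [0.809, -0.587, -0.0, 0.0]
ft_force: [-0.6, 0.3, 0.0]
grip_width: 0.0429
```

```bash
cat >> h.py <<'E'
from scipy.spatial.transform import Rotation as R
def wrist():
    s=telemetry.state(); p=viewer.get_image("wrist")
    T=np.eye(4); T[:3,:3]=R.from_quat(s["tcp_rot"]).as_matrix(); T[:3,3]=s["ee_pos"]
    p["T"]=T@p["mount"]; return s,p
def pins(p,qs,n=1):
    for q in qs: print(q,[(np.round(a["position"],4).tolist(),round(a["p"],2)) for a in viewer.pinpoint(p,q)[:n]])
E
python3 - <<'E'
from h import *
s,p=wrist(); cv2.imwrite("pics/w1.png",p["image"]); print(s["time"],s["ee_pos"],s["tcp_rot"],s["grip_width"])
pins(p,("post_top","cam_axis","push_face","tray_floor","jar","dock"))
for n in("top","side"): pins(viewer.get_image(n),("post_top","cam_axis"))
E
```

```text
3.1667 [ 0.55693723 -0.15413989  0.22961492] [ 8.09238182e-01 -5.87480669e-01 -1.68126928e-04  1.64542057e-05] 0.04289893332640515
post_top [([0.569, -0.1623, 0.0851], 0.87)]
cam_axis [([0.6092, -0.1509, 0.0319], 0.94)]
push_face [([0.4553, -0.0826, 0.0526], 0.71)]
tray_floor [([0.5044, -0.1022, 0.0156], 0.69)]
jar [([0.3386, -0.0504, -0.0011], 0.77)]
dock [([0.5441, -0.1202, 0.004], 0.91)]
post_top [([0.562, -0.1611, 0.0833], 0.69)]
cam_axis [([0.607, -0.1485, 0.0345], 0.65)]
post_top [([0.5677, -0.1624, 0.0828], 0.88)]
cam_axis [([0.605, -0.148, 0.0282], 0.85)]
```

View pics/w1.png

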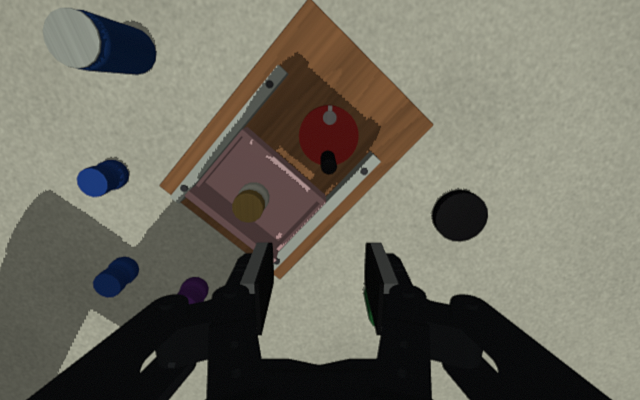

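The wrist view shows the post at (328,160), between tray and screw (330,118), with its line passing between the open jaws. The jar with the brass lid is at (249,203) in the tray. This agrees with my estimate, so I'll centre and descend to just above the post.

>>> {"name": "send_rows", "arguments": {"moves": [[0,[0.01,-0.008,0],0],[0,[0.01,-0.008,-0.03],0],[0,[0.01,-0.008,-0.06],0],[0,[0.01,-0.008,-0.09],0],[0,[0.01,-0.008,-0.12],0],[0,[0.01,-0.008,-0.13],0],[0,[0.01,-0.008,-0.13],0]]}}

```text
time: 4.4
ee_pos: [0.5662, -0.161, 0.0977]
tcp_rot: [0.81, -0.587, -0.002, 0.001]
ft_force: [-0.2, 0.1, -0.1]
grip_width: 0.0428
```

Run:
```python
from h import *
s,p=wrist(); cv2.imwrite("pics/w2.png",p["image"]); print(s["time"],s["ee_pos"],s["tcp_rot"],s["grip_width"])
pins(p,("post_top","cam_axis"))
pins(viewer.get_image("side"),("post_top","cam_axis"))
```

```text
4.4 [ 0.56616812 -0.16104712  0.09771213] [ 8.09739277e-01 -5.86785886e-01 -2.08248707e-03  5.38881656e-04] 0.04283912829248707
post_top [([0.5661, -0.1585, 0.0845], 0.96)]
cam_axis [([0.6081, -0.1517, 0.0315], 0.62)]
post_top [([0.5654, -0.1614, 0.0838], 0.92)]
cam_axis [([0.6064, -0.1493, 0.0315], 0.57)]
```

View pics/w2.png

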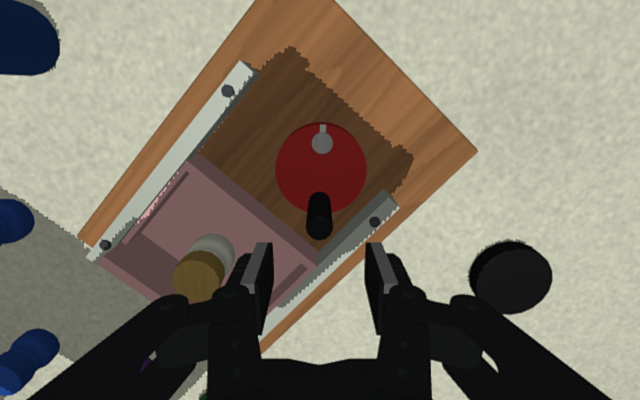

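Close view: the post top at (319,228) is centred between the jaws, and the white mark at (323,128) is radially opposite. I'll descend and close to a loose cage.

>>> {"name": "send_rows", "arguments": {"moves": [[0,[0,0,-0.015],0],[0,[0,0,-0.03],0],[0,[0,0,-0.045],0],[0,[0,0,-0.047],0],[-0.4,[0,0,-0.047],0],[-0.4,[0,0,-0.047],0],[-0.4,[0,0,-0.047],0],[-0.4,[0,0,-0.047],0]]}}

```text
time: 5.37
ee_pos: [0.5676, -0.1615, 0.0538]
tcp_rot: [0.81, -0.587, 0.001, -0.0]
ft_force: [-0.4, -0.5, 0.4]
grip_width: 0.0259
```

Run:
```python
import numpy as np
A=np.array([.607,-.1495]); P=np.array([.566,-.1605])
r0=P-A; print(np.hypot(*r0)); th0=np.arctan2(r0[1],r0[0]); th=th0
print(th0)
# circle r=.042; cumulative shifts per call of 8 rows, step .08 rad
for k in range(0,34):
    q=A+.042*np.array([np.cos(th0+.08*k),np.sin(th0+.08*k)])
    if k%8==0: b=P if k==0 else q; print("--",k,np.round(q,4))
    n=A+.042*np.array([np.cos(th0+.08*(k+1)),np.sin(th0+.08*(k+1))])
    print(np.round(n-b,3).tolist(), round(.08*(k%8+1),2))
```

```text
0.04244997055358229
-2.8794728123243205
-- 0 [ 0.5664 -0.1604]
[0.001, -0.003] 0.08
[0.003, -0.006] 0.16
[0.004, -0.009] 0.24
[0.006, -0.012] 0.32
[0.008, -0.015] 0.4
[0.01, -0.017] 0.48
[0.012, -0.02] 0.56
[0.015, -0.022] 0.64
-- 8 [ 0.581  -0.1825]
[0.003, -0.002] 0.08
[0.006, -0.004] 0.16
[0.009, -0.005] 0.24
[0.012, -0.007] 0.32
[0.015, -0.008] 0.4
[0.018, -0.008] 0.48
[0.021, -0.009] 0.56
[0.025, -0.009] 0.64
-- 16 [ 0.6058 -0.1915]
[0.003, 0.0] 0.08
[0.007, 0.0] 0.16
[0.01, 0.001] 0.24
[0.013, 0.002] 0.32
[0.016, 0.003] 0.4
[0.02, 0.004] 0.48
[0.022, 0.006] 0.56
[0.025, 0.008] 0.64
-- 24 [ 0.6311 -0.1839]
[0.003, 0.002] 0.08
[0.005, 0.004] 0.16
[0.007, 0.007] 0.24
[0.01, 0.009] 0.32
[0.011, 0.012] 0.4
[0.013, 0.015] 0.48
[0.015, 0.018] 0.56
[0.016, 0.021] 0.64
-- 32 [ 0.6469 -0.1627]
[0.001, 0.003] 0.08
[0.002, 0.007] 0.16
```

>>> {"name": "send_rows", "arguments": {"moves": [[-0.4,[0.001,-0.003,0],0.08],[-0.4,[0.002,-0.005,0],0.16],[-0.4,[0.003,-0.008,0],0.24],[-0.4,[0.005,-0.011,0],0.32],[-0.4,[0.007,-0.014,0],0.4],[-0.4,[0.009,-0.016,0],0.48],[-0.4,[0.011,-0.019,0],0.56],[-0.4,[0.014,-0.021,0],0.64]]}}

```text
time: 6.03
ee_pos: [0.5804, -0.1817, 0.0533]
tcp_rot: [0.954, -0.3, -0.001, -0.0]
ft_force: [-5.8, 2.8, 2.8]
grip_width: 0.0259
```

>>> {"name": "send_rows", "arguments": {"moves": [[-0.4,[0.003,-0.002,0],0.08],[-0.4,[0.006,-0.004,0],0.16],[-0.4,[0.009,-0.005,0],0.24],[-0.4,[0.012,-0.007,0],0.32],[-0.4,[0.015,-0.008,0],0.4],[-0.4,[0.018,-0.008,0],0.48],[-0.4,[0.021,-0.009,0],0.56],[-0.4,[0.025,-0.009,0],0.64]]}}

```text
time: 6.7
ee_pos: [0.6051, -0.1912, 0.0533]
tcp_rot: [1.0, 0.015, -0.001, -0.0]
ft_force: [-6.1, -1.6, 2.7]
grip_width: 0.0258
```

Run:
```python
from h import *
s,p=wrist(); cv2.imwrite("pics/w3.png",p["image"]); print(s["time"],s["ee_pos"],s["ft_force"],s["grip_width"])
pins(p,("post_top",))
pins(viewer.get_image("side"),("post_top","push_face","jar"))
```

```text
6.7 [ 0.60512951 -0.19122474  0.05326996] [-6.11017966 -1.61751742  2.69478718] 0.025842165830642836
post_top [([0.6017, -0.1899, 0.0832], 0.66)]
post_top [([0.6008, -0.1912, 0.0819], 0.57)]
push_face [([0.4624, -0.089, 0.052], 0.63)]
jar [([0.4617, 0.0709, -0.0001], 0.86)]
```

>>> {"name": "send_rows", "arguments": {"moves": [[-0.4,[0.003,0,0],0.08],[-0.4,[0.007,0,0],0.16],[-0.4,[0.01,0.001,0],0.24],[-0.4,[0.013,0.002,0],0.32],[-0.4,[0.016,0.003,0],0.4],[-0.4,[0.02,0.004,0],0.48],[-0.4,[0.022,0.006,0],0.56],[-0.4,[0.025,0.008,0],0.64]]}}

```text
time: 7.67
ee_pos: [0.631, -0.1838, 0.0531]
tcp_rot: [0.945, 0.328, -0.0, 0.0]
ft_force: [-4.5, -4.1, 2.5]
grip_width: 0.0256
```

>>> {"name": "send_rows", "arguments": {"moves": [[-0.4,[0.003,0.002,0],0.08],[-0.4,[0.005,0.004,0],0.16],[-0.4,[0.008,0.007,0],0.24],[-0.4,[0.01,0.009,0],0.32],[-0.4,[0.012,0.012,0],0.4],[-0.4,[0.014,0.015,0],0.48],[-0.4,[0.016,0.018,0],0.56],[-0.4,[0.017,0.022,0],0.64]]}}

```text
time: 8.33
ee_pos: [0.6482, -0.1619, 0.053]
tcp_rot: [0.793, 0.609, -0.0, 0.0]
ft_force: [-2.3, -5.7, 0.4]
grip_width: 0.0255
```

>>> {"name": "send_rows", "arguments": {"moves": [[-0.4,[0,0,0],0],[-0.4,[0,0,0],0]]}}

```text
time: 8.5
ee_pos: [0.6485, -0.1615, 0.053]
tcp_rot: [0.795, 0.607, 0.0, 0.0]
ft_force: [0.5, -1.9, 0.2]
grip_width: 0.0257
```

Run:
```python
from h import *
s,p=wrist(); cv2.imwrite("pics/w3.png",p["image"]); print(s["time"],s["ee_pos"],s["ft_force"],s["grip_width"])
pins(p,("post_top","cam_axis"))
pins(viewer.get_image("side"),("post_top","cam_axis","push_face","dock"))
pins(viewer.get_image("top"),("post_top",))
```

```text
8.5 [ 0.64851491 -0.16151365  0.05296485] [ 0.4651093  -1.88505249  0.15016744] 0.025688010267023994
post_top [([0.6451, -0.1668, 0.0853], 0.95)]
cam_axis [([0.6072, -0.1516, 0.0314], 0.84)]
post_top [([0.6474, -0.1681, 0.0847], 0.7)]
cam_axis [([0.6064, -0.1512, 0.0307], 0.93)]
push_face [([0.4653, -0.0862, 0.0517], 0.64)]
dock [([0.5482, -0.1219, -0.0002], 0.76)]
post_top []
```

View pics/w3.png

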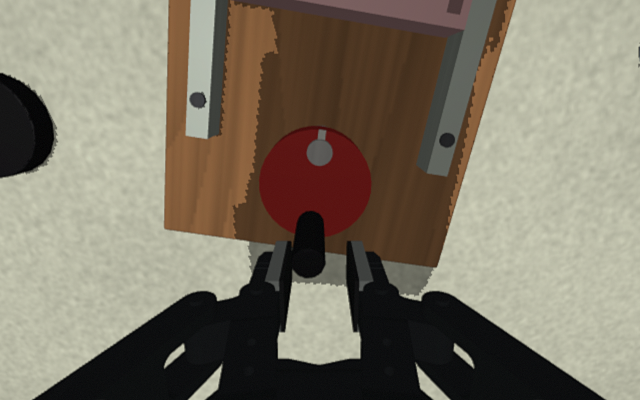

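The white mark (321,135) now faces the tray, with the screw at (319,152) and the post at (308,265) pointing away. I calculate a cam angle of about 3.12, and the tray hasn't moved. I'll back off, rise, and go to the front of the tray with the jaws shut.

>>> {"name": "send_rows", "arguments": {"moves": [[-0.4,[0,-0.004,0],0],[-0.4,[0,-0.004,0.03],0],[-0.4,[0,-0.004,0.06],0],[-0.4,[0,-0.004,0.09],0],[-0.4,[0,-0.004,0.12],0],[-1,[-0.02,0.005,0.13],-0.06],[-1,[-0.05,0.015,0.13],-0.12],[-1,[-0.08,0.025,0.13],-0.12]]}}

```text
time: 9.67
ee_pos: [0.5672, -0.136, 0.1833]
tcp_rot: [0.83, 0.557, 0.0, 0.0]
ft_force: [1.7, -0.5, -0.2]
grip_width: -0.0002
```

>>> {"name": "send_rows", "arguments": {"moves": [[-1,[-0.03,0.013,0],0],[-1,[-0.06,0.027,0],0],[-1,[-0.09,0.04,0],0],[-1,[-0.12,0.055,0],0],[-1,[-0.142,0.063,0],0],[-1,[-0.142,0.063,0],0],[-1,[-0.142,0.063,0],0]]}}

```text
time: 10.25
ee_pos: [0.4259, -0.0732, 0.1834]
tcp_rot: [0.829, 0.559, 0.0, 0.0]
ft_force: [0.9, -0.7, 0.5]
grip_width: -0.0003
```

Run:
```python
from h import *
s=telemetry.state(); print(s["time"],s["ee_pos"],s["tcp_rot"],s["grip_width"])
p=viewer.get_image("side"); pins(p,("post_top","cam_axis","push_face","tray_floor"))
p=viewer.get_image("top"); pins(p,("post_top","cam_axis","push_face"))
s,p=wrist(); pins(p,("post_top","cam_axis","push_face"))
```

```text
10.25 [ 0.42588511 -0.0731647   0.18335404] [8.29240413e-01 5.58891910e-01 3.49417266e-04 2.21734918e-04] -0.0002817100219362895
post_top [([0.6422, -0.1693, 0.0844], 0.9)]
cam_axis [([0.6046, -0.1488, 0.0324], 0.81)]
push_face [([0.5396, -0.339, 0.0008], 0.53)]
tray_floor [([0.4996, -0.1025, 0.0163], 0.62)]
post_top [([0.6469, -0.1658, 0.0822], 0.59)]
cam_axis [([0.6092, -0.1455, 0.0327], 0.87)]
push_face []
post_top [([0.4046, -0.2858, 0.0025], 0.33)]
cam_axis [([0.6084, -0.1526, 0.0303], 0.72)]
push_face [([0.454, -0.0818, 0.0512], 0.79)]
```

>>> {"name": "send_rows", "arguments": {"moves": [[-1,[0,0,-0.03],0],[-1,[0,0,-0.06],0],[-1,[0,0,-0.09],0],[-1,[0,0,-0.11],0],[-1,[0,0,-0.13],0],[-1,[0,0,-0.138],0],[-1,[0,0,-0.138],0]]}}

```text
time: 11.48
ee_pos: [0.4255, -0.0732, 0.0436]
tcp_rot: [0.829, 0.559, -0.001, -0.001]
ft_force: [0.4, 0.0, 0.4]
grip_width: -0.0
```

Run:
```python
from h import *
s=telemetry.state(); print(s["time"],s["ee_pos"],s["tcp_rot"],s["ft_force"])
p=viewer.get_image("side"); cv2.imwrite("pics/s4.png",cv2.resize(p["image"][190:320,220:480],None,fx=3,fy=3))
```

```text
11.4833 [ 0.42554488 -0.07318108  0.04356412] [ 0.82929534  0.55880858 -0.00086229 -0.0012146 ] [0.40212687 0.03159161 0.41745454]
```

View pics/s4.png

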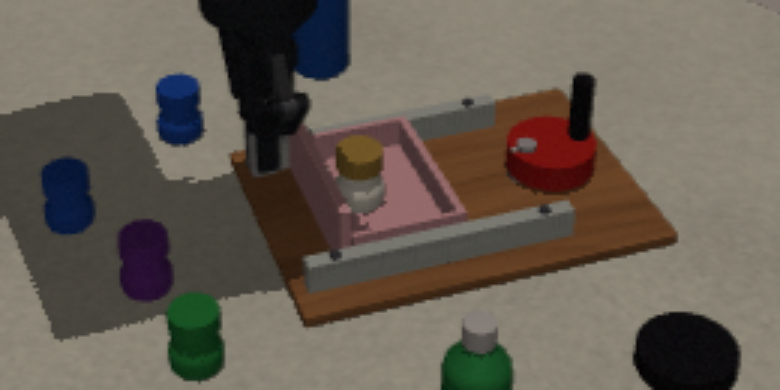

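The fingertip (265,165 in the crop) stands free in front of the tray's tall wall (315,190). The jar is upright in the tray, and the cam's mark faces the tray. I'll push slowly along dock +x.

>>> {"name": "send_rows", "arguments": {"moves": [[-1,[0.004,-0.002,0],0],[-1,[0.008,-0.003,0],0],[-1,[0.012,-0.005,0],0],[-1,[0.016,-0.006,0],0],[-1,[0.02,-0.008,0],0],[-1,[0.024,-0.01,0],0],[-1,[0.028,-0.011,0],0],[-1,[0.032,-0.013,0],0]]}}

```text
time: 12.2
ee_pos: [0.4586, -0.0865, 0.0449]
tcp_rot: [0.829, 0.559, 0.0, -0.0]
ft_force: [-0.1, -0.0, 0.4]
grip_width: -0.0
```

>>> {"name": "send_rows", "arguments": {"moves": [[-1,[0.004,-0.002,0],0],[-1,[0.008,-0.003,0],0],[-1,[0.012,-0.005,0],0],[-1,[0.016,-0.006,0],0],[-1,[0.02,-0.008,0],0],[-1,[0.024,-0.01,0],0],[-1,[0.028,-0.011,0],0],[-1,[0.032,-0.013,0],0]]}}

```text
time: 12.87
ee_pos: [0.4905, -0.0995, 0.0448]
tcp_rot: [0.829, 0.559, 0.0, -0.0]
ft_force: [-0.1, -0.2, 0.3]
grip_width: -0.0001
```

>>> {"name": "send_rows", "arguments": {"moves": [[-1,[0.002,-0.001,0],0],[-1,[0.004,-0.002,0],0],[-1,[0.006,-0.002,0],0],[-1,[0.006,-0.002,0],0]]}}

```text
time: 13.2
ee_pos: [0.4964, -0.1014, 0.0448]
tcp_rot: [0.829, 0.559, 0.0, 0.0]
ft_force: [0.5, 0.1, -0.1]
grip_width: -0.0001
```

The force never rose, so I'll look before going further.

Run:
```python
from h import *
p=viewer.get_image("side"); cv2.imwrite("pics/s5.png",cv2.resize(p["image"][190:320,220:480],None,fx=3,fy=3)); pins(p,("push_face","tray_floor","jar","post_top"),2)
```

```text
push_face [([0.4639, -0.0885, 0.0529], 0.73), ([0.4926, -0.0965, 0.0148], 0.51)]
tray_floor [([0.4982, -0.1023, 0.0188], 0.57)]
jar [([0.4596, 0.0713, -0.0015], 0.84), ([0.3378, -0.05, 0.0008], 0.71)]
post_top [([0.6511, -0.1657, 0.0801], 0.81)]
```

View pics/s5.png

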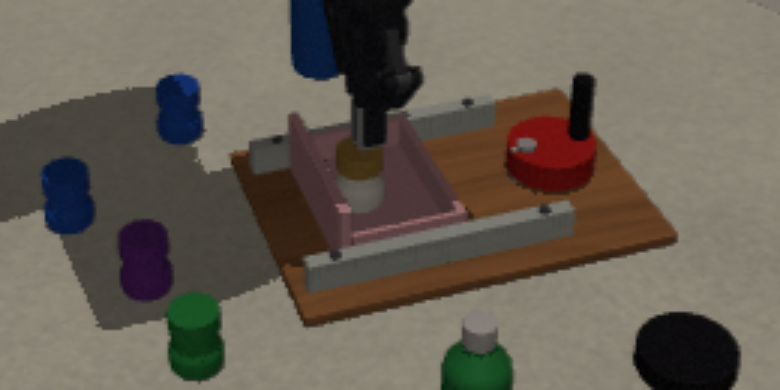

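Run:
```python
from h import *
p=viewer.get_image("side"); K=p["intrinsics"]; C=np.linalg.inv(p["cam_to_world"])
s=telemetry.state(); print(s["time"],s["ee_pos"],s["joints"])
def proj(w):
    c=C@np.r_[w,1]; u=K@np.array([c[0],-c[1],-c[2]])/-c[2]; return u[:2],(u[:2]-[220,190])*3,-c[2]
for w in (s["ee_pos"],s["ee_pos"]+[0,0,.02],[.4255,-.0732,.0436],[.4255,-.0732,.06],[.4635,-.0885,.06]): print(w,*[np.round(a,3) for a in proj(np.array(w))])
d=p["depth"]
# world points around the visible finger
for r in range(222,242,2):
    for c in (341,346):
        z=d[r,c]; q=np.linalg.inv(K)@np.array([c,r,1])*z; print(r,c,np.round((p["cam_to_world"]@np.array([q[0],-q[1],-q[2],1]))[:3],3),p["image"][r,c])
```

```text
13.5 [ 0.49603279 -0.10127975  0.04483613] [-3.32004886e-01  5.69695296e-01  2.00194255e+00  1.84363287e-04
  5.70084335e-01 -1.51820715e+00]
[ 0.49603279 -0.10127975  0.04483613] [342.4   245.147] [367.201 165.441] 1.065
[ 0.49603279 -0.10127975  0.06483613] [342.431 237.396] [367.292 142.187] 1.055
[0.4255, -0.0732, 0.0436] [307.993 253.716] [263.978 191.149] 1.045
[0.4255, -0.0732, 0.06] [307.732 247.32 ] [263.197 171.96 ] 1.037
[0.4635, -0.0885, 0.06] [326.648 242.988] [319.945 158.964] 1.048
222 341 [ 0.48  -0.113  0.117] [8 7 8]
222 346 [ 0.466 -0.142  0.138] [7 8 8]
224 341 [ 0.472 -0.122  0.12 ] [12  9  9]
224 346 [ 0.467 -0.141  0.132] [13  9 10]
226 341 [ 0.473 -0.121  0.114] [9 6 9]
226 346 [ 0.477 -0.131  0.118] [12 11 11]
228 341 [ 0.485 -0.108  0.097] [9 6 8]
228 346 [ 0.495 -0.113  0.095] [13 10 11]
230 341 [ 0.486 -0.107  0.091] [12 11  9]
230 346 [ 0.492 -0.116  0.093] [11  7  8]
232 341 [ 0.485 -0.108  0.088] [ 9  7 10]
232 346 [ 0.492 -0.115  0.088] [11 10  8]
234 341 [ 0.485 -0.108  0.082] [9 7 8]
234 346 [ 0.496 -0.112  0.079] [15 15 13]
236 341 [ 0.486 -0.108  0.077] [10 10 10]
236 346 [ 0.493 -0.115  0.077] [15 15 14]
238 341 [ 0.486 -0.108  0.072] [31 32 32]
238 346 [ 0.498 -0.11   0.067] [48 49 50]
240 341 [ 0.492 -0.101  0.06 ] [35 51 59]
240 346 [ 0.5   -0.108  0.06 ] [20 44 61]
```

The camera depth puts the real fingertip about 20 mm above the reported TCP, at z ≈ 0.065. It passed over the wall and the jar lid without touching (force about 0), and the tray, jar and cam look unchanged. I'll rise, go back and come in lower: TCP z 0.022 still clears the board whichever tip height is true.

>>> {"name": "send_rows", "arguments": {"moves": [[-1,[0,0,0.03],0],[-1,[0,0,0.06],0],[-1,[-0.03,0.012,0.06],0],[-1,[-0.06,0.024,0.06],0],[-1,[-0.07,0.028,0.06],0],[-1,[-0.07,0.028,0.06],0]]}}

```text
time: 14.0
ee_pos: [0.4241, -0.0725, 0.1051]
tcp_rot: [0.829, 0.559, -0.0, -0.001]
ft_force: [0.4, -0.2, 0.2]
grip_width: 0.0002
```

>>> {"name": "send_rows", "arguments": {"moves": [[-1,[0,0,-0.03],0],[-1,[0,0,-0.05],0],[-1,[0,0,-0.065],0],[-1,[0,0,-0.075],0],[-1,[0,0,-0.083],0],[-1,[0,0,-0.083],0],[-1,[0,0,-0.083],0]]}}

```text
time: 14.58
ee_pos: [0.4267, -0.0736, 0.0216]
tcp_rot: [0.829, 0.559, -0.0, -0.0]
ft_force: [-0.2, 0.1, 0.8]
grip_width: 0.0003
```

>>> {"name": "send_rows", "arguments": {"moves": [[-1,[0.004,-0.002,0],0],[-1,[0.008,-0.003,0],0],[-1,[0.012,-0.005,0],0],[-1,[0.016,-0.006,0],0],[-1,[0.02,-0.008,0],0],[-1,[0.024,-0.01,0],0],[-1,[0.028,-0.011,0],0],[-1,[0.032,-0.013,0],0]]}}

```text
time: 15.25
ee_pos: [0.4581, -0.0863, 0.0218]
tcp_rot: [0.829, 0.559, -0.0, -0.0]
ft_force: [-1.3, 1.2, 0.6]
grip_width: -0.0
```

Run:
```python
from h import *
p=viewer.get_image("side"); cv2.imwrite("pics/s6.png",cv2.resize(p["image"][190:320,220:480],None,fx=3,fy=3)); pins(p,("push_face","tray_floor","jar","post_top"),2)
```

```text
push_face [([0.4712, -0.0902, 0.0523], 0.68)]
tray_floor [([0.5084, -0.1108, 0.0181], 0.96), ([0.5409, -0.3435, 0.0036], 0.68)]
jar [([0.337, 0.0396, 0.0009], 0.95), ([0.3126, -0.1338, 0.0023], 0.86)]
post_top [([0.6443, -0.1687, 0.0816], 0.79), ([0.4064, -0.2845, -0.0034], 0.72)]
```

View pics/s6.png

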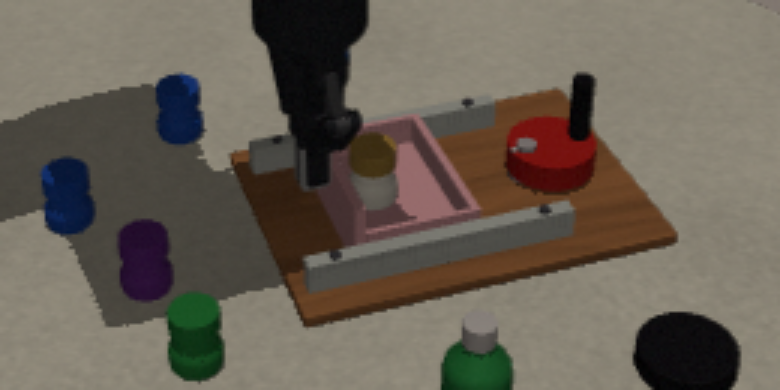

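The finger is now against the wall (315,185), the tray has moved about 8 mm, and the jar is upright. I'll continue.

>>> {"name": "send_rows", "arguments": {"moves": [[-1,[0.004,-0.002,0],0],[-1,[0.008,-0.003,0],0],[-1,[0.012,-0.005,0],0],[-1,[0.016,-0.006,0],0],[-1,[0.02,-0.008,0],0],[-1,[0.024,-0.01,0],0],[-1,[0.028,-0.011,0],0],[-1,[0.032,-0.013,0],0]]}}

```text
time: 16.17
ee_pos: [0.4905, -0.0995, 0.0218]
tcp_rot: [0.829, 0.559, -0.0, -0.0]
ft_force: [-1.4, 3.4, -0.3]
grip_width: -0.0003
```

>>> {"name": "send_rows", "arguments": {"moves": [[-1,[0.002,-0.001,0],0],[-1,[0.004,-0.002,0],0],[-1,[0.006,-0.002,0],0],[-1,[0.008,-0.003,0],0]]}}

```text
time: 16.5
ee_pos: [0.4982, -0.1024, 0.0218]
tcp_rot: [0.829, 0.559, -0.0, -0.0]
ft_force: [-2.7, 1.0, -0.1]
grip_width: -0.0
```

>>> {"name": "send_rows", "arguments": {"moves": [[-1,[0.001,0,0],0],[-1,[0.002,-0.001,0],0],[-1,[0.003,-0.001,0],0],[-1,[0.004,-0.002,0],0]]}}

```text
time: 16.83
ee_pos: [0.5022, -0.1043, 0.0218]
tcp_rot: [0.829, 0.559, 0.0, -0.0]
ft_force: [-0.8, 3.3, -0.3]
grip_width: 0.0001
```

Run:
```python
from h import *
s=telemetry.state(); print(s["ft_force"])
p=viewer.get_image("side"); cv2.imwrite("pics/s7.png",cv2.resize(p["image"][190:320,220:480],None,fx=3,fy=3)); pins(p,("push_face","tray_floor","jar","post_top","cam_axis"),2)
```

```text
[-0.83940206  3.25785517 -0.28108752]
push_face [([0.5168, -0.1129, 0.0517], 0.8)]
tray_floor [([0.5529, -0.1288, 0.0165], 0.83)]
jar [([0.3171, -0.1337, -0.002], 0.8), ([0.3381, -0.0508, -0.0], 0.74)]
post_top [([0.6468, -0.1677, 0.0829], 0.69)]
cam_axis [([0.6027, -0.1516, 0.031], 0.61)]
```

View pics/s7.png

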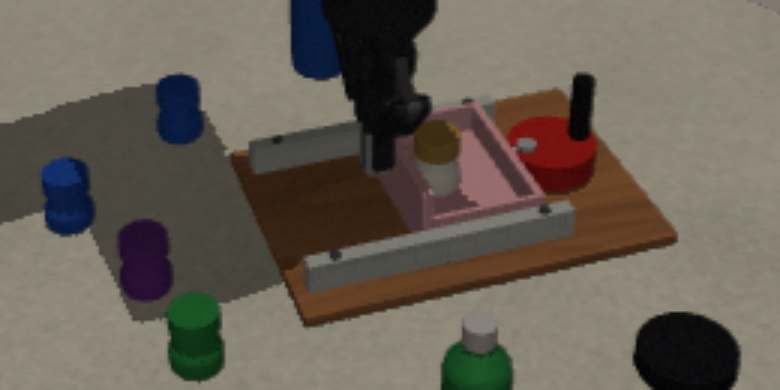

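The tray's far wall (515,150) is almost at the cam and the jar is upright. There is no stop force yet, so I'll push on in 1 mm steps.

>>> {"name": "send_rows", "arguments": {"moves": [[-1,[0.001,0,0],0],[-1,[0.002,-0.001,0],0],[-1,[0.003,-0.001,0],0]]}}

```text
time: 17.38
ee_pos: [0.503, -0.1045, 0.0216]
tcp_rot: [0.829, 0.559, -0.002, -0.002]
ft_force: [-14.8, 2.3, 8.4]
grip_width: 0.0003
```

>>> {"name": "send_rows", "arguments": {"moves": [[-1,[0.001,0,0],0],[-1,[0.002,-0.001,0],0],[-1,[0.002,-0.001,0],0]]}}

```text
time: 17.63
ee_pos: [0.5029, -0.1047, 0.0214]
tcp_rot: [0.829, 0.559, -0.003, -0.004]
ft_force: [-16.7, 7.4, 11.0]
grip_width: -0.0
```

The tray stopped at TCP x ≈ 0.503 with the force rising to about 17 N, so it is against the cam. I'll back off and rise away.

>>> {"name": "send_rows", "arguments": {"moves": [[-1,[-0.01,0.004,0],0],[-1,[-0.025,0.01,0],0],[-1,[-0.04,0.016,0],0],[-1,[-0.055,0.022,0],0],[-1,[-0.06,0.024,0.03],0],[-1,[-0.06,0.024,0.06],0],[-1,[-0.06,0.024,0.1],0],[-1,[-0.06,0.024,0.14],0]]}}

```text
time: 18.3
ee_pos: [0.4468, -0.0823, 0.1634]
tcp_rot: [0.829, 0.559, -0.0, -0.0]
ft_force: [0.2, -0.2, 0.0]
grip_width: 0.0003
```

>>> {"name": "send_rows", "arguments": {"moves": [[-1,[0,0.04,0.02],0],[-1,[0,0.08,0.03],0],[-1,[0,0.12,0.03],0],[-1,[0,0.16,0.03],0],[-1,[0,0.2,0.03],0],[-1,[0,0.24,0.03],0],[-1,[0,0.24,0.03],0],[-1,[0,0.24,0.03],0]]}}

```text
time: 18.97
ee_pos: [0.447, 0.1594, 0.1919]
tcp_rot: [0.828, 0.561, 0.0, 0.0]
ft_force: [-1.2, 0.5, 0.3]
grip_width: 0.0002
```

Run:
```python
from h import *
s=telemetry.state(); print(s["time"],s["ee_pos"],s["ft_force"])
q=("push_face","tray_floor","post_top","cam_axis","spray","compact","lotion")
p=viewer.get_image("side"); cv2.imwrite("pics/s8.png",cv2.resize(p["image"][190:350,220:480],None,fx=3,fy=3)); pins(p,q); pins(p,("jar",),6)
p=viewer.get_image("top");  pins(p,q); pins(p,("jar",),6)
```

```text
18.9667 [0.44695381 0.15943869 0.19185057] [-1.19805819  0.5149743   0.29322842]
push_face [([0.5177, -0.1121, 0.0525], 0.81)]
tray_floor [([0.5529, -0.1287, 0.0159], 0.64)]
post_top [([0.6454, -0.1654, 0.0813], 0.65)]
cam_axis [([0.6069, -0.1504, 0.029], 0.79)]
spray []
compact [([0.5418, -0.3383, 0.0013], 0.9)]
lotion [([0.405, -0.2874, -0.0014], 0.97)]
jar [([0.3369, -0.0518, -0.0007], 0.93), ([0.4593, 0.0723, -0.0022], 0.88), ([0.3159, -0.1339, 0.0015], 0.8), ([0.3374, 0.0424, 0.0029], 0.76), ([0.5444, -0.1188, 0.0127], 0.72)]
push_face [([0.5137, -0.1038, 0.048], 0.74)]
tray_floor [([0.5573, -0.1245, 0.0161], 0.71)]
post_top [([0.6432, -0.164, 0.0838], 0.7)]
cam_axis [([0.6099, -0.1476, 0.0331], 0.95)]
spray [([0.6055, 0.0704, 0.0001], 0.67)]
compact [([0.5412, -0.3406, 0.0003], 0.79)]
lotion [([0.4066, -0.2914, -0.0018], 0.81)]
jar [([0.3371, -0.0522, -0.0004], 0.72), ([0.3373, 0.0427, 0.0015], 0.7), ([0.4637, 0.0732, -0.0022], 0.68), ([0.539, -0.1202, 0.0174], 0.61), ([0.3207, -0.1309, 0.0012], 0.52)]
```

View pics/s8.png

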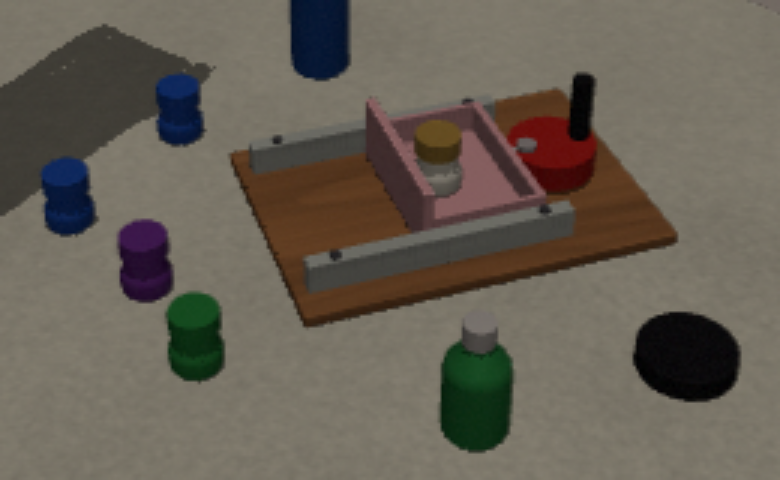

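The tray's far wall touches the cam (515,150), the white mark faces the tray, and the jar is upright at (438,160). The side objects haven't moved and the hand is clear, so I'm handing in.

```bash
python3 -c "
from rig import order; print(order.finish_job())"
```

```text
the job is handed in; nothing more can be done
None
```

The job is handed in. The cam's low point faces the tray, and the tray is pushed home against it; `finish_job()` gave no verdict.

- **Cam:** I turned it by its post, held loosely between the jaws, to about 3.12 rad (estimated from the camera). The tray was still pulled out at that point.
- **Tray:** I pushed it with shut fingers until it stopped with about 17 N of force, then took the hand away.
- **Missed push:** The first push passed over the wall and the jar lid without touching either. The real fingertip was about 20 mm higher than the reported TCP. I caught it from the missing force and repeated the push lower.
- **Last checks:**
  - The push face measured about 98–102 mm from the cam axis, against 102 mm when fully home.
  - The jar stands upright in the tray.
  - The compact and bottle are within about 5 mm of where they started.
  - The can reads unmoved in the top view; the network did not find it in the last side view.
  - The touch force is near zero.

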